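Open the glue press with its lever

ROBOT

A 7-joint arm with a two-finger parallel gripper is mounted at the origin on a cart in front of the work surface, level with it; the furniture and walls round the work are solid. World frame = base frame: x ahead of the robot, y to its left, z up, the work surface at z = 0. Lengths are in m, angles in rad, forces in N, time in s.
With the tool pointing down it reaches from about 0.425 to 0.8 m from the base axis. Payload 8.3 kg.
Tool frame: the origin (TCP) lies at the very end of the fingers, on their centre line; the grasp point (between the pads) lies 19 mm behind it; z points along the fingers, y is the direction in which the jaws open and shut (so a half turn about z gives the same grasp; the last joint's range is limited). The gripper opens to 85 mm and grips with 20 to 120 N. Pads are 22 mm wide; open, the fingers measure 114 mm over their backs; the gripper's body (76 mm by 85 mm) begins 54 mm behind the grasp point. The pads swing forward as they close: fully open they stand 13 mm farther back than shut.
Start: joints at [1.214, 0.383, 0.016, 1.37, -0.006, 1.388, -0.046], TCP at [0.181, -0.598, 0.194] pointing down, gripper open.
Joint ranges: [-2.95, 2.95], [-0.25, 2.06], [-1.52, 1.56], [0.18, 2.33], [-1.44, 4.58], [0.02, 2.06], [-3.01, 3.01]. Speed limits (rad/s): [2.39, 2.39, 3.01, 3.01, 3.14, 3.14, 3.14].

INTERFACE

Orientations are given as a unit quaternion [x, y, z, w].
In Python, from station import r gives the robot as it stands.
- The arm moves only by the tool send_rows, never from a script. Its argument "targets" is a list of rows, each a list of 7 numbers: the shift along the tool's x, y, z in m, then the turn, a rotation vector about the tool's x, y, z in rad, then the opening, from -1 (shut) to 1 (fully open). A call has 1 to 5 rows; each row is the pose to reach, as a shift and turn from the pose commanded when the call began, along the tool's axes at that moment; what a row does not reach only later rows make up. A row lasts 1/8 s, in which the tool goes at most 62.5 mm and 10.7 degrees, less where a joint would pass 70% of its speed; a pose out of reach is approached as far as the arm can. A call with a gripper value outside its range is refused whole. The fingers move at their own pace and stop on an object; "squeeze" is the grip in N (left out, the last holds). Time passes only in rows, so rows that repeat a pose let the fingers close. It gives the time, the measured TCP pose, the force and the opening at its end, in the units of the state.
- r.sense(): the state, without advancing time (a new reading comes with each control period).
- r.get_image(name): name is "side" or "top" or "wrist"; returns a dict with "pixels" (400x640x3 uint8, blue, green, red), "fx", "fy", "cx", "cy" (pixels), "dist" ([k1, k2, p1, p2, k3] as OpenCV has them; the pictures are not rectified), "R" (3x3) and "t" (3): a world point X has camera coordinates R X + t. Camera axes: x right, y down, z forward; pixel columns grow to the right and rows downward; lengths in m; the calibration is good to about 2 mm. A picture is of the moment at which its call begins. There is no depth.
- r.sign_off(): hands the job in, once; it reports no verdict.
The state is a dict: "clock": time; "joint_pos": joint angles; "joint_velocities": joint speeds; "joint_torque": joint torques, N m; "tool_pos": TCP position; "orientation": TCP orientation; "wrist_force": force on the tool from outside, world axes, zero at the start; "ft_torque": the same for the moment, N m; "finger_gap": finger opening in m.
Only numpy, scipy, OpenCV 4.12 (cv2) and the standard library are available. Lean on these libraries where they do the work, as an engineer would, in place of code of your own. Each camera call takes 0.05 s, during which the arm holds its last target.

TASK

Open the small wooden glue press so that a colleague can draw out the glued-up panel: with a fingertip push the upright peg of the turn-button towards the plate until the button is swung fully aside from under the lever, then press the pad at the long end of the lever all the way down, so that its short end raises the heavy weighted plate. Finish holding the pad down with the plate raised; do not lift the lever out of its stand and leave the things lying around where they are.

Things in the scene. Friction and masses are not known exactly. Their poses are not given: they have to be found in the camera images.
- press: Fixed wooden press on a board 430 x 130 x 12 mm. Origin: on the table under the lever's pivot; x runs along the lever from the pad (-x) to the plate (+x), y to its left, z up. The lever's stand at x = 0 is 101 mm high, 58 mm wide. Rubber bumper (28 mm wide, top at z = 30 mm) under the pad at x = -180. Shut, the plate with its steel weight lies over x = 52 to 207 mm, top at z = 120
- lever: Loose wooden lever: bar 22 mm wide, 14 thick, its steel cross pin (10 mm thick, 68 long) lying in the open slots of the stand. Origin: middle of the pin, 85 mm above the table. At rest its axes are parallel to the press's, the long arm slopes up 14.5 degrees to the pad and the short end (70 mm from the pin) is under the plate's free edge
- pad (a point): Middle of the top face of the pad (38 x 36 x 14 mm block) at the lever's long end, 182 mm from the pin. At rest about 137 mm above the table, at press x = -174 mm; fully down on the bumper about 48 mm above the table, the face then sloping up towards the pin by 15 degrees; it moves on an arc about the pin. Takes about 4 to 9 N to hold down
- keeper (a joint): Turn-button (rad): 0 = its short arm lies under the lever and blocks it after a few mm; 1.4 = fully aside, on its end stop; clear beyond about 1.0. Stays where it is left (about 1 N at the peg). Vertical axis at press x = -110, y = +45 mm; growing values turn it clockwise seen from above: the peg goes from the +y side towards +x
- peg_top (a point): Top of the upright wooden peg (14 mm thick, from z = 98 to 158 mm above the table) at the end of the turn-button's long arm, 72 mm from its axis. At keeper = a it is at press x = -110 + 72 sin a, y = 45 + 72 cos a mm
- plate_edge (a point): Middle of the lower free edge of the heavy plate (about 2.4 kg; plywood board 152 x 120 x 12 mm with a dark steel block on it, hinged at its far edge, 155 mm from this point), over the lever's short end; 75 mm above the table when shut, about 113 mm with the lever fully down. The plate falls shut when the lever is let go
- paint_pot_1: Small white paint pot with a coloured band, 36 mm wide, 38 mm high, standing loose to the right of the lever; leave alone. Origin under its centre
- eraser: Eraser 20 x 42 x 12 mm lying loose to the right of the stand; leave alone. Origin under its centre
- masking_tape: Roll of masking tape, 103 mm wide, 25 mm high, lying loose to the left of the plate; leave alone. Origin under its centre
- offcut_4: Wood offcut 24 x 24 x 18 mm lying loose near the lever's long end, on the left; leave alone. Origin under its centre

How it is judged:
By the outcome, as a careful person would: the job done as asked, in the order asked, and still so for the second after the job is handed in, while the arm keeps its last pose, push and grip.
It also fails if it takes over 48 s, if anything falls off the work surface, if the arm or the gripper's body presses on something with over 40 N, if the wrist force passes 120 N, or if a joint passes its speed limit or range.

## Working session

There is one attempt and no reset: what is moved stays moved. The work goes in short steps, Python scripts to look and compute and a tool call to move; the robot and the scene stay as the last step left them, time stands still between calls to the robot, and variables do not carry over. Pictures are saved under pics/ and viewed, and the job is handed in when it is done.

Besides the shell and the picture viewer there is one more tool, called after "Request:" as a command line: name --pt "numbers of a row" for each row, then --argument value for the rest. send_rows: Moves the arm, as the interface text tells. Its arguments: {"type":"object","properties":{"targets":{"type":"array"},"squeeze":{"type":"number"}},"required":["targets"]}

```bash
mkdir -p pics; ls; python3 - <<'E'
from station import r
import cv2
print(r.sense())
for n in ["side","top","wrist"]:
    im=r.get_image(n); cv2.imwrite(f"pics/{n}0.png",im["pixels"]); print(n,im["fx"],im["fy"],im["cx"],im["cy"],im["dist"],im["R"],im["t"])
E
```

```text
pics
{'clock': 0.0, 'joint_pos': array([ 1.2140886 ,  0.38427358,  0.01638492,  1.37114724, -0.00631409,
        1.38823032, -0.04648603]), 'joint_velocities': array([-0.00086735, -0.00022565, -0.001228  ,  0.00039726, -0.00030606,
       -0.00030306, -0.00014206]), 'joint_torque': array([ 3.35361419e-04, -6.27587414e+01,  8.43894929e-01, -3.71818507e+01,
        1.63364463e-02,  1.40186257e-02,  3.38674931e-05]), 'tool_pos': array([ 0.18086112, -0.59764738,  0.1931601 ]), 'orientation': array([ 9.89223759e-01,  1.46408144e-01, -1.61316019e-04, -9.91635187e-04]), 'wrist_force': array([-0.64345643,  0.45310925,  0.20946834]), 'ft_torque': array([ 0.00060369,  0.00545057, -0.00748006]), 'finger_gap': 0.0856914673691737}
side 456.55630388366984 456.55630388366984 324.53466571416993 197.44515485795438 [-0.00563802  0.          0.          0.          0.        ] [[ 0.98293493 -0.18243476  0.02358987]
 [-0.06372291 -0.45798289 -0.88667416]
 [ 0.17256394  0.87003979 -0.46179265]] [-0.5900419   0.14679615  0.92843944]
top 437.2453549549168 437.2453549549168 314.4234665822883 200.6821840019366 [-0.07216374  0.          0.          0.          0.        ] [[-0.01513898 -0.99960528 -0.02366632]
 [-0.99176966  0.01802144 -0.12676025]
 [ 0.12713671  0.02155251 -0.99165102]] [0.03724338 0.58646114 1.03519573]
wrist 288.070887766729 288.070887766729 319.6665552085273 199.18979722138877 [-0.00593172  0.          0.          0.          0.        ] [[ 0.2897231  -0.95710798 -0.00220272]
 [-0.91043097 -0.27630215  0.30785153]
 [-0.29525577 -0.08718627 -0.95143186]] [-0.62466668 -0.04138032  0.3806791 ]
```

View pics/top0.png

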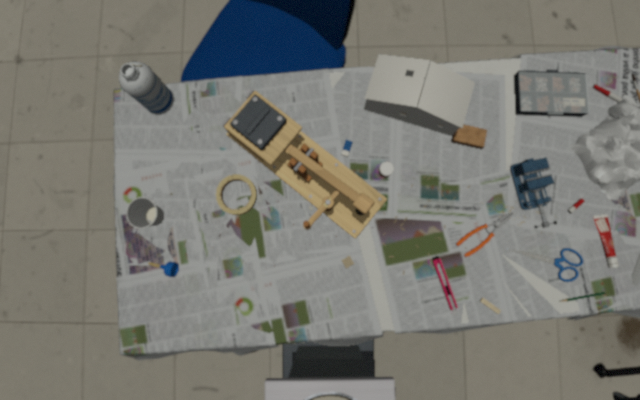

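View pics/side0.png

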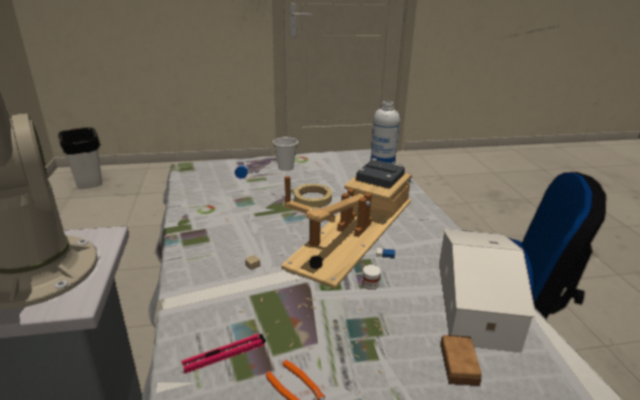

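View pics/wrist0.png

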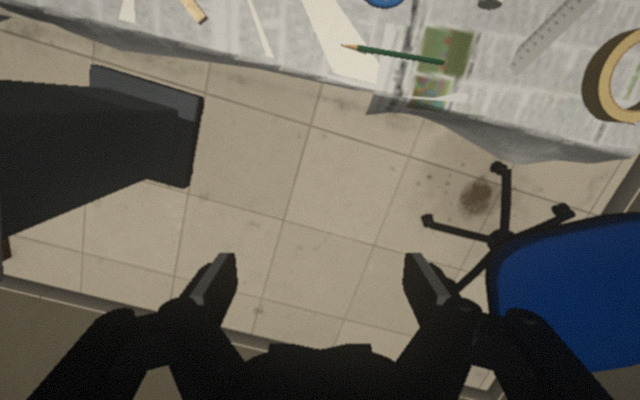

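Top: the press runs from the pad end (~370,215) to the plate (~258,120), peg ~(308,225). Zooming in.

```bash
python3 - <<'E'
import cv2
a=cv2.imread("pics/top0.png")[80:250,215:400]; cv2.imwrite("pics/topz.png",cv2.resize(a,None,fx=4,fy=3.5 and 4,interpolation=cv2.INTER_CUBIC)[:600])
a=cv2.imread("pics/side0.png")[150:295,230:425]; cv2.imwrite("pics/sidez.png",cv2.resize(a,None,fx=4,fy=4,interpolation=cv2.INTER_CUBIC))
E
```

```text
(no output)
```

View pics/topz.png

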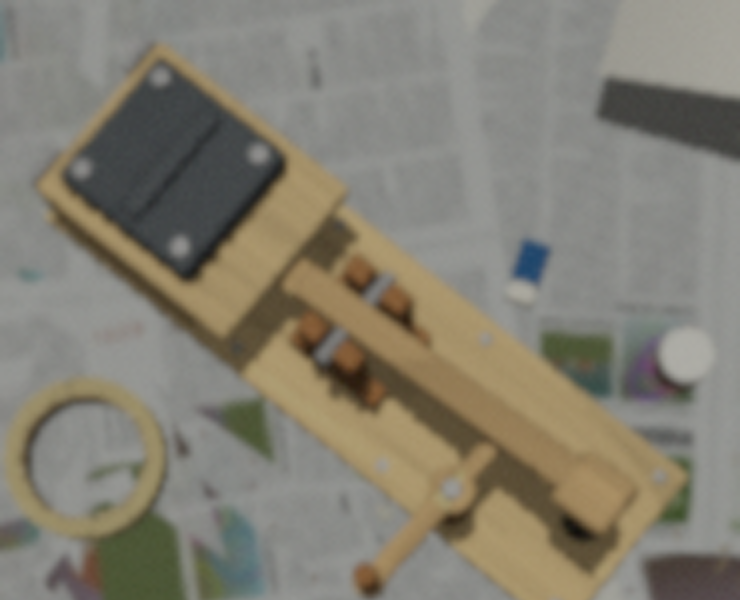

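View pics/sidez.png

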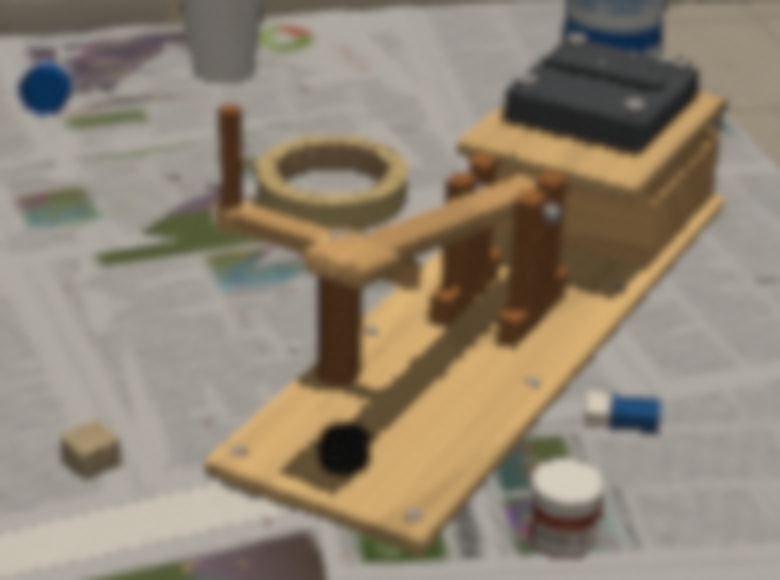

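```bash
cat > h.py <<'E'
import numpy as np, cv2
from station import r
def ray(im,px):
    K=np.array([[im["fx"],0,im["cx"]],[0,im["fy"],im["cy"]],[0,0,1]])
    u=cv2.undistortPoints(np.array([[px]],float),K,np.array(im["dist"]))[0,0]
    R=np.array(im["R"]);t=np.array(im["t"])
    d=R.T@np.array([u[0],u[1],1]); return -R.T@t,d/np.linalg.norm(d)
def onz(im,px,z):
    o,d=ray(im,px); return o+d*(z-o[2])/d[2]
def tri(a,pa,b,pb):
    o1,d1=ray(a,pa);o2,d2=ray(b,pb)
    s=np.linalg.lstsq(np.c_[d1,-d2],o2-o1,rcond=None)[0]
    p,q=o1+s[0]*d1,o2+s[1]*d2
    return (p+q)/2,np.linalg.norm(p-q)
def proj(im,X):
    K=np.array([[im["fx"],0,im["cx"]],[0,im["fy"],im["cy"]],[0,0,1]])
    return cv2.projectPoints(np.array(X,float).reshape(-1,3),cv2.Rodrigues(np.array(im["R"]))[0],np.array(im["t"]),K,np.array(im["dist"]))[0].reshape(-1,2)
E
python3 - <<'E'
from h import *
np.set_printoptions(precision=4,suppress=True)
T=r.get_image("top");S=r.get_image("side")
tz=lambda x,y:(x/4+215-.4,y/4+80-.4); sz=lambda x,y:(x/4+230-.4,y/4+150-.4)
peg=onz(T,tz(370,577),.158);pad=onz(T,tz(597,490),.137);piv=onz(T,tz(452,488),.1)
b1=onz(T,tz(378,290),.088);b2=onz(T,tz(332,345),.088)
c=onz(T,tz(688,475),.012)
print("peg",peg,tri(T,tz(370,577),S,sz(230,108)))
print("pad",pad,tri(T,tz(597,490),S,sz(348,255)));print("piv",piv);print("pin",(b1+b2)/2,b1,b2,"corner",c)
o=((b1+b2)/2)[:2]
for n,p in [("pad",pad),("piv",piv),("peg",peg),("corner",c)]:
    d=p[:2]-o; print(n,np.hypot(*d),np.degrees(np.arctan2(d[1],d[0])))
# fit pose
M=np.array([[-.174,0],[-.110,.045],[-.110,.117],[0,0],[-.215,-.065]]);W=np.array([pad[:2],piv[:2],peg[:2],o,c[:2]])
mc,wc=M.mean(0),W.mean(0);H=(M-mc).T@(W-wc);th=np.arctan2(H[0,1]-H[1,0],H[0,0]+H[1,1])
R=np.array([[np.cos(th),-np.sin(th)],[np.sin(th),np.cos(th)]]);t=wc-R@mc
print("th",th,np.degrees(th),"t",t);print((W-(M@R.T+t))*1000)
E
```

```text
peg [0.5214 0.0415 0.158 ] (array([0.5219, 0.0415, 0.1572]), np.float64(0.0008697514767246828))
pad [ 0.5691 -0.0844  0.137 ] (array([ 0.5676, -0.0845,  0.1337]), np.float64(0.00385532755460772))
piv [ 0.5763 -0.0043  0.1   ]
pin [0.6807 0.0511 0.088 ] [0.6971 0.0373 0.088 ] [0.6643 0.0649 0.088 ] corner [ 0.5929 -0.1532  0.012 ]
pad 0.17552782572035353 -129.48002816063897
piv 0.1181518955950716 -152.0595036196119
peg 0.1596511415544335 -176.54372193256592
corner 0.2224093569579984 -113.25159054647669
th 0.874650691387215 50.11379316468688 t [0.6811 0.0512]
[[-0.3856 -2.0236]
 [ 0.3255  0.1309]
 [ 0.5913 -0.3044]
 [-0.3635 -0.0567]
 [-0.1677  2.2539]]
```

Request:
send_rows --pt "0.054 -0.026 -0.01 0 0 0 -1" --pt "0.108 -0.052 -0.02 0 0 0.03 -1" --pt "0.162 -0.078 -0.03 0 0 0.06 -1" --pt "0.216 -0.104 -0.03 0 0 0.09 -1" --pt "0.27 -0.13 -0.03 0 0 0.119 -1" --squeeze 30

```text
clock: 0.88
tool_pos: [0.403, -0.3941, 0.2245]
orientation: [0.996, 0.087, 0.0, 0.0]
wrist_force: [1.0, 0.0, -0.4]
finger_gap: -0.0001
```

```bash
cat >> h.py <<'E'
from scipy.spatial.transform import Rotation as Ro
A=np.radians(50.1);PO=np.array([.6811,.0512])
def P2W(x,y,z): return np.array([PO[0]+np.cos(A)*x-np.sin(A)*y,PO[1]+np.sin(A)*x+np.cos(A)*y,z])
def yaw_R(deg):
    c,s=np.cos(np.radians(deg)),np.sin(np.radians(deg)); return Ro.from_matrix(np.array([[c,s,0],[s,-c,0],[0,0,-1]]))
def go(target,yaw=None):
    s=r.sense();q=Ro.from_quat(s["orientation"])
    np.set_printoptions(precision=4,suppress=True)
    print("t",s["clock"],"pos",s["tool_pos"],"F",s["wrist_force"],"gap",s["finger_gap"])
    print("shift",q.inv().apply(np.array(target)-s["tool_pos"]), "turn",(q.inv()*yaw_R(yaw)).as_rotvec() if yaw is not None else "")
E
python3 - <<'E'
from h import *
go([.45,-.30,.22],10)
go([.4915,.036,.22],10)
print(r.sense()["joint_pos"])
E
```

```text
t 0.875 pos [ 0.403  -0.3941  0.2245] F [ 1.0019  0.0282 -0.428 ] gap -8.727154258546005e-05
shift [ 0.0625 -0.0846  0.0045] turn [ 0.0005 -0.0003 -0.0008]
t 0.875 pos [ 0.403  -0.3941  0.2245] F [ 1.0019  0.0282 -0.428 ] gap -8.727154258546005e-05
shift [ 0.1615 -0.4084  0.0043] turn [ 0.0005 -0.0003 -0.0008]
[ 0.8265  0.2428 -0.1335  1.4884  0.0325  1.412  -0.7053]
```

Request:
send_rows --pt "0.022 -0.056 0 0 0 0 -1" --pt "0.044 -0.112 0 0 0 0 -1" --pt "0.066 -0.168 0 0 0 0 -1" --pt "0.088 -0.224 0 0 0 0 -1" --pt "0.11 -0.28 0 0 0 0 -1"

```text
clock: 1.5
tool_pos: [0.4614, -0.0988, 0.2244]
orientation: [0.996, 0.087, 0.0, 0.0]
wrist_force: [1.0, 0.3, 0.0]
finger_gap: -0.0
```

```bash
python3 - <<'E'
from h import *
go([.488,.036,.22],10)
E
```

```text
t 1.5 pos [ 0.4614 -0.0988  0.2244] F [0.9665 0.2997 0.0186] gap -4.348175898734358e-05
shift [ 0.0496 -0.1282  0.0044] turn [ 0.0005 -0.0005  0.0001]
```

Request:
send_rows --pt "0.024 -0.06 0 0 0 0 -1" --pt "0.044 -0.11 0 0 0 0 -1" --pt "0.05 -0.128 0.02 0 0 0 -1" --pt "0.05 -0.128 0.06 0 0 0 -1" --pt "0.05 -0.128 0.085 0 0 0 -1"

```text
clock: 2.12
tool_pos: [0.4876, 0.0343, 0.1376]
orientation: [0.996, 0.088, -0.001, -0.0]
wrist_force: [0.3, -0.2, 1.2]
finger_gap: -0.0003
```

```bash
python3 - <<'E'
from h import *
a=r.get_image("top")["pixels"];b=r.get_image("side")["pixels"];w=r.get_image("wrist")["pixels"]
cv2.imwrite("pics/t1.png",np.vstack([cv2.resize(a[80:260,215:415],(640,576)[:2])[:300*2]])[:600])
cv2.imwrite("pics/s1.png",cv2.resize(b[130:290,200:420],None,fx=3.6,fy=3.6)); cv2.imwrite("pics/w1.png",w)
go([.488,.036,.125],10)
E
```

```text
t 2.275 pos [0.4875 0.034  0.1385] F [-0.3124  0.6659  0.7713] gap 7.330291545974743e-05
shift [ 0.0009 -0.0019  0.0135] turn [-0.0006  0.0024  0.0004]
```

View pics/s1.png

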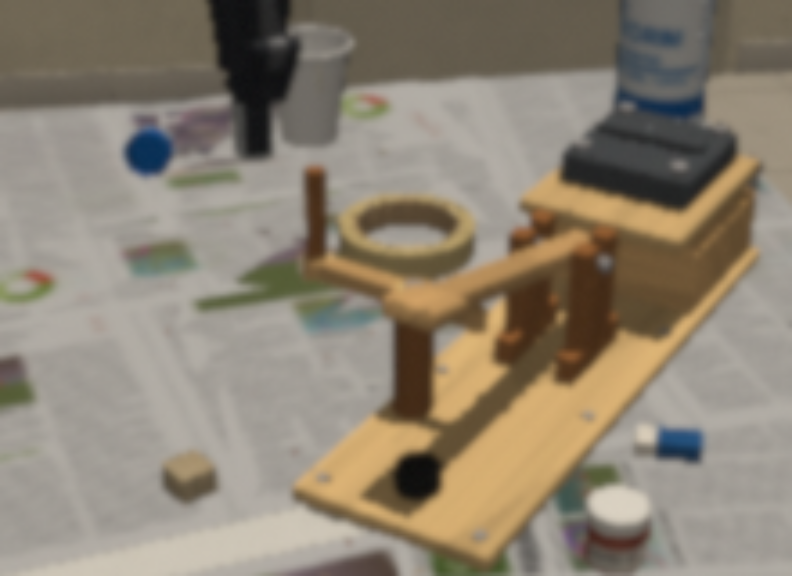

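View pics/w1.png

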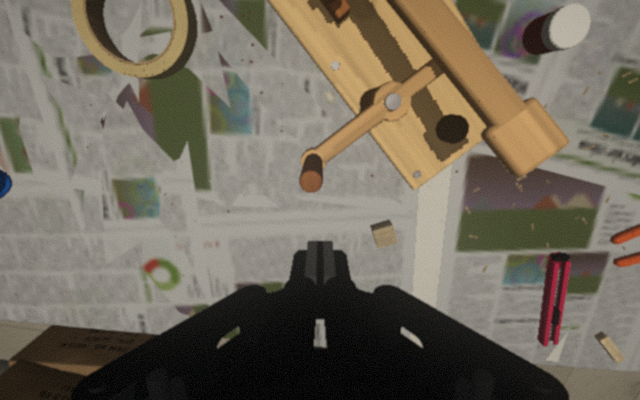

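```bash
python3 - <<'E'
from h import *
for n in("side","top","wrist"):
    im=r.get_image(n); s=r.sense()
    p=proj(im,[s["tool_pos"],s["tool_pos"]+[0,0,.03],[.5214,.0415,.158]]);print(n,p)
    px=im["pixels"].copy()
    for q,c in zip(p,[(0,0,255),(0,255,0),(255,0,0)]): cv2.circle(px,tuple(int(round(v)) for v in q),1,c,-1)
    cx,cy=p[0]; cx=int(max(80,min(560,cx)));cy=int(max(60,min(340,cy)))
    cv2.imwrite(f"pics/c_{n}.png",cv2.resize(px[cy-60:cy+60,cx-80:cx+80],None,fx=5,fy=5,interpolation=cv2.INTER_NEAREST))
E
```

```text
side [[271.84727502 186.33726529]
 [271.42593929 173.5807294 ]
 [286.68233648 176.26876347]]
top [[310.96008489 239.08783669]
 [310.51520291 238.52951606]
 [307.08620043 223.82800452]]
wrist [[318.69568578 226.49526141]
 [318.51236287 247.06785341]
 [315.58165951 186.39883243]]
```

View pics/c_side.png

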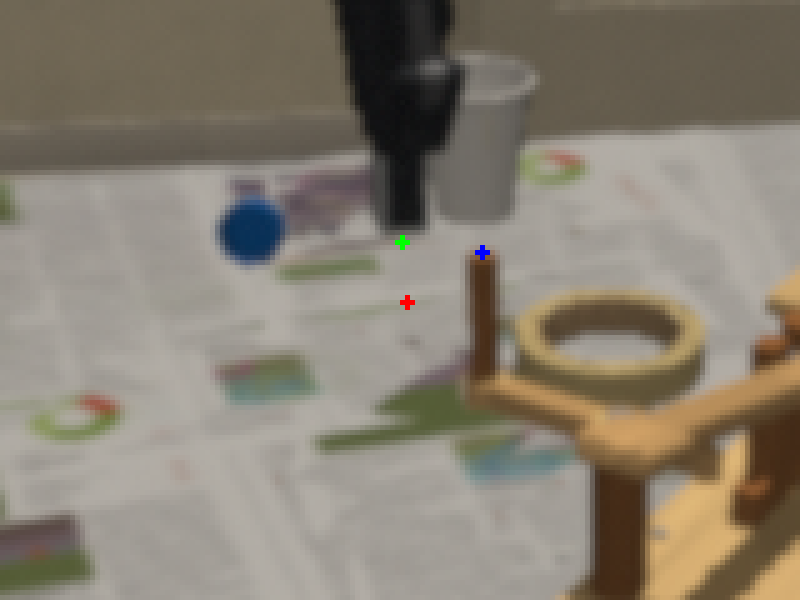

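View pics/c_top.png

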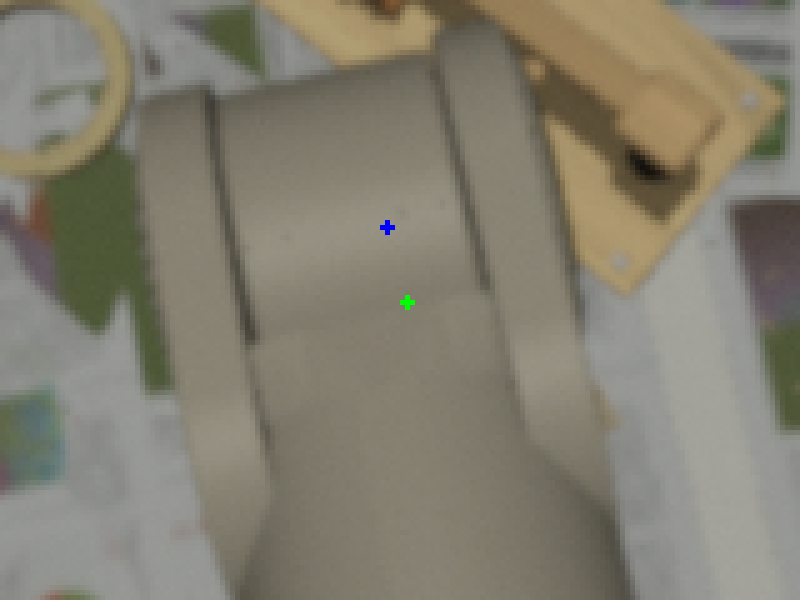

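View pics/c_wrist.png

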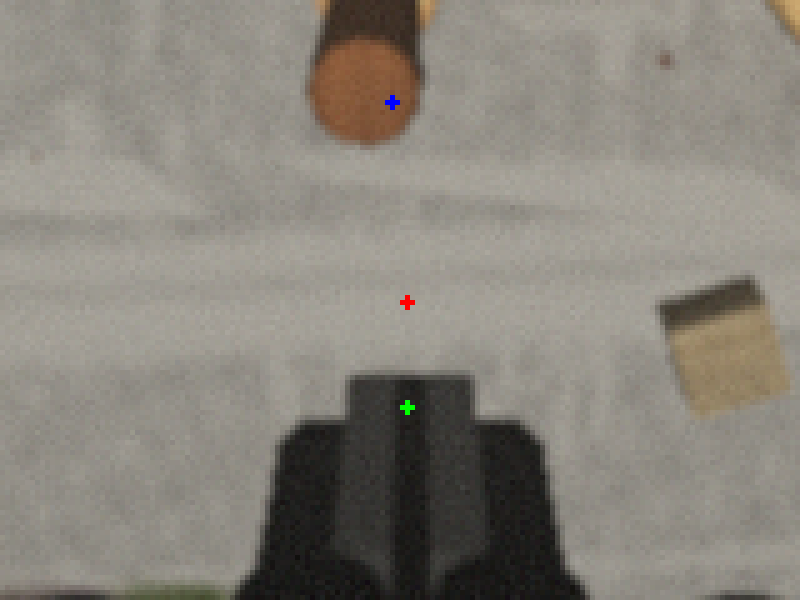

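```bash
python3 - <<'E'
from h import *
im=r.get_image("wrist");s=r.sense();q=Ro.from_quat(s["orientation"])
print(s["tool_pos"],s["wrist_force"])
for dx in(-.011,0,.007,.011):
    print(dx,[proj(im,s["tool_pos"]+q.apply([dx,0,-h]))[0].round(1).tolist() for h in(0,.01,.02,.03,.04)])
C=-np.array(im["R"]).T@im["t"];print("cam in tool",q.inv().apply(C-s["tool_pos"]))
print([proj(im,s["tool_pos"]+q.apply([.011,y,-.025]))[0].round(1).tolist() for y in(-.0145,.0145)])
S=r.get_image("side"); print([proj(S,s["tool_pos"]+q.apply([d,0,-.03]))[0].round(1).tolist() for d in(-.011,.011)])
E
```

```text
[0.48938254 0.03410881 0.14072872] [-0.14820694 -1.05228944 -0.13228037]
-0.011 [[318.6, 241.3], [318.6, 248.1], [318.5, 255.6], [318.4, 264.0], [318.3, 273.3]]
0 [[318.6, 226.6], [318.5, 232.8], [318.5, 239.7], [318.4, 247.3], [318.3, 255.8]]
0.007 [[318.6, 217.0], [318.5, 222.8], [318.5, 229.2], [318.4, 236.3], [318.3, 244.3]]
0.011 [[318.6, 211.4], [318.5, 216.9], [318.5, 223.0], [318.4, 229.8], [318.3, 237.5]]
cam in tool [ 0.07794811  0.00079357 -0.18022793]
[[293.6, 226.3], [343.2, 226.3]]
[[266.7, 173.8], [276.9, 172.4]]
```

The camera shows the real fingertip about 28 mm higher than the reported TCP (tip at row ~172, TCP projected at row 186), so I lower and look again.

Request:
send_rows --pt "0 0 0.02 0 0 0 -1" --pt "0 0 0.04 0 0 0 -1" --pt "0 0 0.04 0 0 0 -1"

```text
clock: 2.9
tool_pos: [0.4877, 0.0339, 0.0988]
orientation: [0.996, 0.087, -0.001, -0.0]
wrist_force: [0.1, -0.7, 0.5]
finger_gap: -0.0001
```

```bash
cat > look.py <<'E'
import sys
from h import *
tag=sys.argv[1]
for n in sys.argv[2:]:
    im=r.get_image(n); s=r.sense()
    p=proj(im,[s["tool_pos"],s["tool_pos"]+[0,0,.03]]);print(n,p.round(1).tolist(),s["tool_pos"].round(4),s["wrist_force"].round(2))
    px=im["pixels"].copy()
    for q,c in zip(p,[(0,0,255),(0,255,0)]):
        if 0<q[0]<640 and 0<q[1]<400: px[int(round(q[1])),int(round(q[0]))]=c
    cx,cy={"side":(310,200),"top":(320,180),"wrist":(320,200)}[n]
    if n!="wrist": px=cv2.resize(px[cy-75:cy+75,cx-100:cx+100],None,fx=4,fy=4,interpolation=cv2.INTER_NEAREST)
    cv2.imwrite(f"pics/{tag}_{n}.png",px)
E
python3 look.py d side wrist
```

```text
side [[272.4, 202.8], [272.0, 190.5]] [0.4885 0.0341 0.0997] [-0.12  0.07 -0.14]
wrist [[318.6, 226.3], [318.3, 246.9]] [0.489  0.0342 0.1003] [ 0.27 -0.17  0.43]
```

View pics/d_side.png

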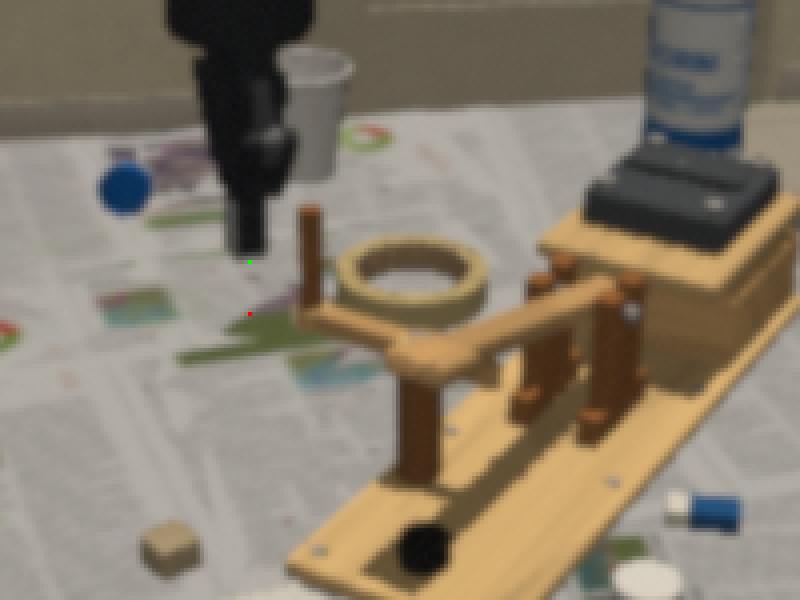

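View pics/d_wrist.png

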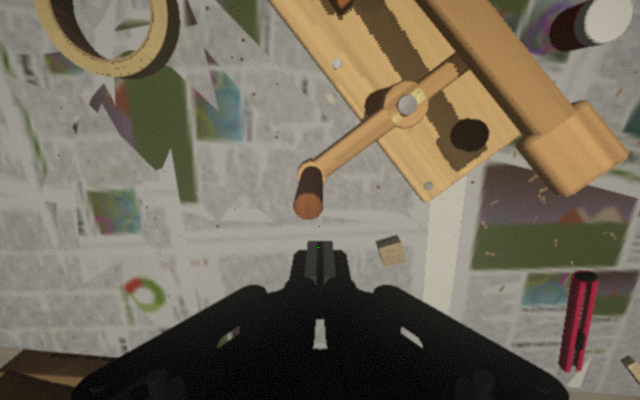

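```bash
python3 - <<'E'
from h import *
np.set_printoptions(precision=4,suppress=True)
im=r.get_image("wrist"); print("peg wrist",onz(im,(308,205),.158),"pivot",onz(im,(407,104),.1))
s=r.sense();q=Ro.from_quat(s["orientation"]);p0=s["tool_pos"];print(p0)
n=np.array([np.cos(np.radians(10)),np.sin(np.radians(10)),0])
for a in np.arange(-.0,1.61,.2):
    peg=P2W(-.110+.072*np.sin(a),.045+.072*np.cos(a),0)
    f=peg-.016*n; f[2]=p0[2]; print(round(a,2),peg[:2],f[:2],q.inv().apply(f-p0))
E
```

```text
peg wrist [0.5231 0.0447 0.158 ] pivot [ 0.5761 -0.0041  0.1   ]
[0.4892 0.0341 0.1005]
-0.0 [0.5208 0.0419] [0.505  0.0391] [ 0.0164 -0.0021  0.    ]
0.2 [0.5311 0.0519] [0.5153 0.0491] [ 0.0283 -0.0102  0.    ]
0.4 [0.5431 0.0597] [0.5274 0.0569] [ 0.0416 -0.0158  0.0001]
0.6 [0.5565 0.065 ] [0.5408 0.0622] [ 0.0556 -0.0187  0.0001]
0.8 [0.5707 0.0675] [0.5549 0.0647] [ 0.07   -0.0187  0.0001]
1.0 [0.585  0.0671] [0.5693 0.0643] [ 0.0841 -0.0158  0.0001]
1.2 [0.599  0.0639] [0.5833 0.0611] [ 0.0974 -0.0102  0.0002]
1.4 [0.6121 0.058 ] [0.5964 0.0552] [ 0.1092 -0.0021  0.0002]
1.6 [0.6238 0.0495] [0.608  0.0468] [0.1192 0.0082 0.0002]
```

Request:
send_rows --pt "0.008 -0.004 0 0 0 0 -1" --pt "0.016 -0.004 0 0 0 0 -1" --pt "0.022 -0.008 0 0 0 0 -1" --pt "0.029 -0.012 0 0 0 0 -1" --pt "0.042 -0.017 0 0 0 0 -1"

```text
clock: 3.68
tool_pos: [0.5269, 0.0587, 0.0991]
orientation: [0.996, 0.087, -0.0, -0.0]
wrist_force: [-1.3, 0.4, -0.3]
finger_gap: 0.0003
```

```bash
python3 look.py e wrist
```

```text
wrist [[317.3, 224.4], [316.9, 244.8]] [0.5285 0.0599 0.0992] [ 0.71  1.48 -0.03]
```

View pics/e_wrist.png

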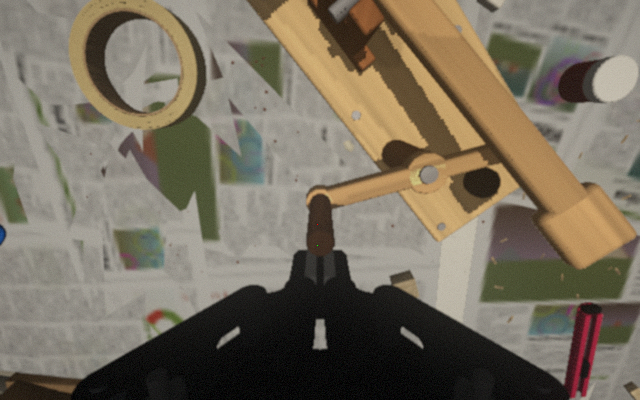

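Request:
send_rows --pt "0.007 -0.002 0 0 0 0 -1" --pt "0.0136 -0.003 0 0 0 0 -1" --pt "0.021 -0.0035 0 0 0 0 -1" --pt "0.028 -0.003 0 0 0 0 -1" --pt "0.042 0 0 0 0 0 -1"

```text
clock: 4.35
tool_pos: [0.5685, 0.0654, 0.0993]
orientation: [0.996, 0.087, -0.0, 0.0]
wrist_force: [-0.7, 0.7, -0.5]
finger_gap: 0.0004
```

```bash
python3 look.py f wrist
```

```text
wrist [[319.8, 224.5], [319.8, 244.8]] [0.5702 0.0649 0.0993] [ 1.49 -0.8   0.52]
```

View pics/f_wrist.png

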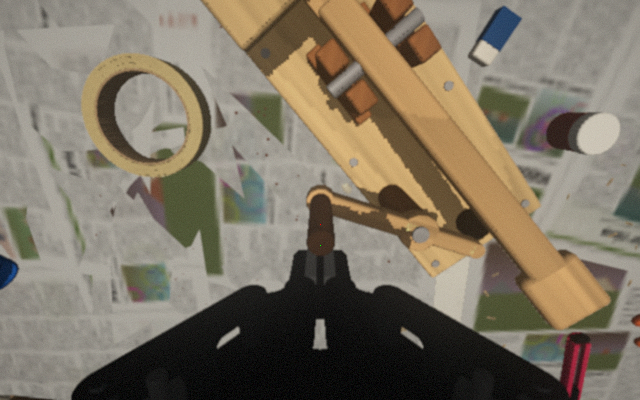

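Request:
send_rows --pt "0.007 0.0025 0 0 0 0 -1" --pt "0.0134 0.0056 0 0 0 0 -1" --pt "0.02 0.0095 0 0 0 0 -1" --pt "0.0252 0.0137 0 0 0 0 -1" --pt "0.0275 0.0155 0 0 0 0 -1"

```text
clock: 5.03
tool_pos: [0.5953, 0.0561, 0.0988]
orientation: [0.996, 0.088, -0.003, -0.001]
wrist_force: [-17.9, 4.5, 9.2]
finger_gap: 0.0
```

```bash
python3 look.py g wrist side
```

```text
wrist [[318.6, 227.0], [318.2, 247.9]] [0.5951 0.0561 0.0987] [-12.7    1.72   7.92]
side [[318.8, 195.5], [319.1, 183.6]] [0.5951 0.056  0.0987] [-13.66   1.62   6.39]
```

View pics/g_wrist.png

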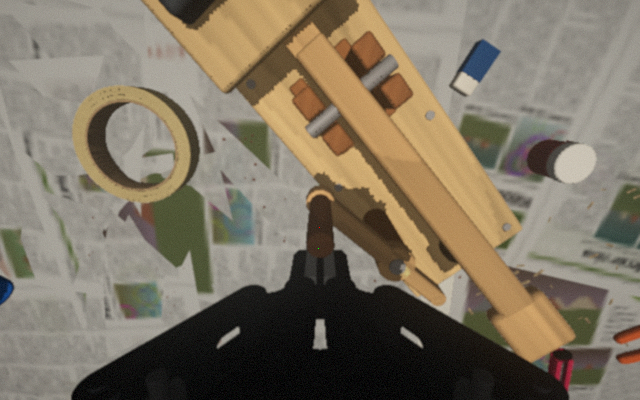

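View pics/g_side.png

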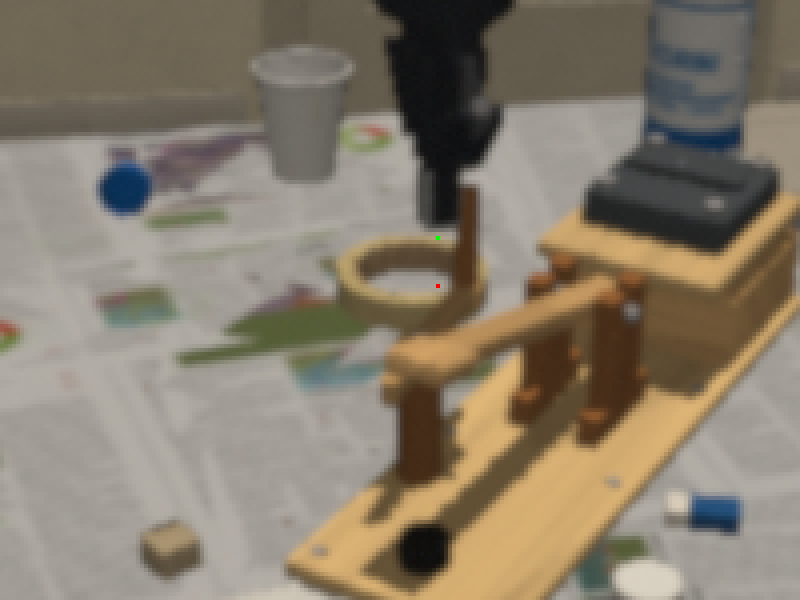

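Request:
send_rows --pt "-0.01 -0.002 0 0 0 0 -1" --pt "-0.025 -0.004 -0.01 0 0 0 -1" --pt "-0.03 0 -0.06 0 0 0 -1" --pt "-0.03 0 -0.09 0 0 0 -1" --pt "-0.03 0 -0.09 0 0 0 -1"

```text
clock: 5.75
tool_pos: [0.5703, 0.0496, 0.1925]
orientation: [0.996, 0.087, 0.003, 0.0]
wrist_force: [1.4, -0.3, -0.4]
finger_gap: -0.0002
```

```bash
python3 look.py i wrist; python3 - <<'E'
from h import *
print(r.sense()["joint_pos"].round(3))
go(P2W(-.177,0,.19),-39.9); print(P2W(-.177,0,0))
E
```

```text
wrist [[318.6, 226.9], [318.4, 247.0]] [0.5693 0.0494 0.1905] [ 0.58  1.53 -1.01]
[ 0.257  0.308 -0.504  1.514  0.151  1.356 -1.655]
t 5.8 pos [0.5693 0.0494 0.1905] F [ 0.5827  1.5269 -1.0111] gap 0.0002583481891620869
shift [-0.0249  0.1317  0.0005] turn [-0.0007 -0.0033  0.8706]
[ 0.5676 -0.0846  0.    ]
```

View pics/i_wrist.png

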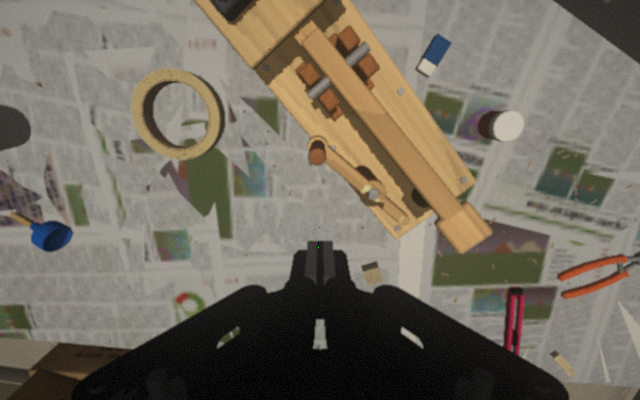

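```bash
python3 - <<'E'
from h import *
np.set_printoptions(precision=4,suppress=True)
im=r.get_image("wrist")
b=onz(im,(373,192),.100);p=onz(im,(316.5,152),.158)
d=(p-b)[:2];ang=np.arctan2(d[1],d[0])-A;print("peg",p,"pivot",b,"keeper",np.pi/2-ang,np.hypot(*d))
print("pad",onz(im,(464,229),.137))
E
```

```text
peg [0.6141 0.0589 0.158 ] pivot [ 0.5765 -0.0032  0.1   ] keeper 1.4181023499720469 0.07254543711767604
pad [ 0.5667 -0.0813  0.137 ]
```

Request:
send_rows --pt "-0.004 0.02 0 0 0 0.17 -1" --pt "-0.008 0.045 0 0 0 0.34 -1" --pt "-0.012 0.07 0 0 0 0.52 -1" --pt "-0.02 0.1 0 0 0 0.7 -1" --pt "-0.025 0.132 0 0 0 0.87 -1"

```text
clock: 6.48
tool_pos: [0.5658, -0.0856, 0.1876]
orientation: [0.939, -0.343, -0.001, 0.0]
wrist_force: [-0.6, 0.2, -0.4]
finger_gap: 0.0
```

```bash
python3 look.py j wrist side; python3 - <<'E'
from h import *
print(r.sense()["joint_pos"].round(3))
go(P2W(-.177,0,.115),-39.9)
E
```

```text
wrist [[325.3, 222.6], [326.4, 242.7]] [ 0.5655 -0.0919  0.1874] [-0.86 -4.7   0.17]
side [[317.5, 190.0], [317.8, 175.5]] [ 0.5655 -0.09    0.1874] [ 0.55 -0.73  0.42]
[ 0.347  0.294 -0.309  1.516  0.093  1.349 -2.247]
t 6.575 pos [ 0.5655 -0.09    0.1874] F [ 0.5531 -0.726   0.4152] gap 0.00010962830912602397
shift [-0.0019 -0.0057  0.0723] turn [ 0.0034  0.0008 -0.0097]
```

View pics/j_wrist.png

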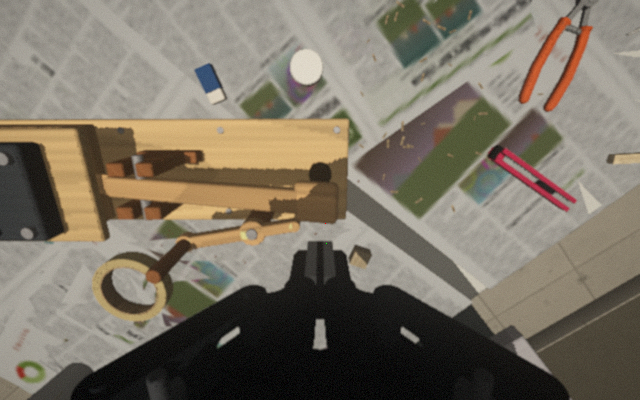

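View pics/j_side.png

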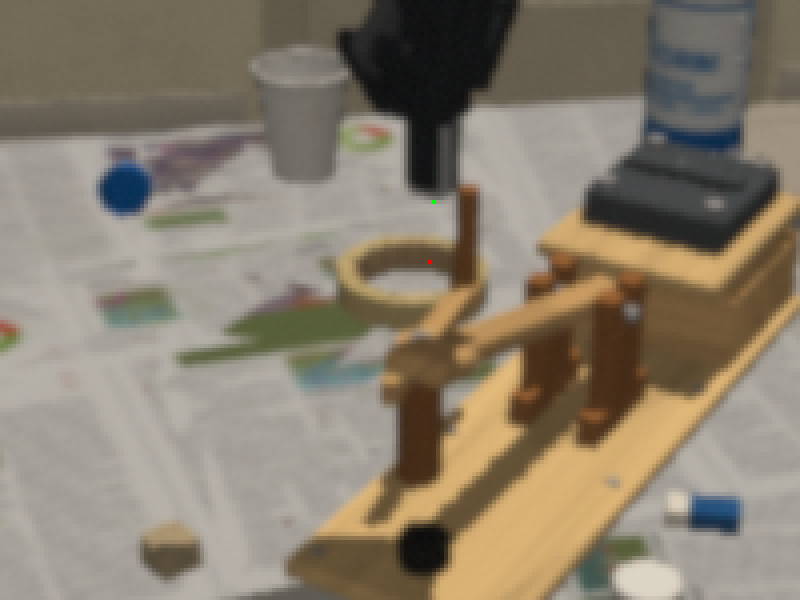

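Request:
send_rows --pt "-0.002 -0.005 0.02 0 0 0 -1" --pt "-0.002 -0.005 0.045 0 0 0 -1" --pt "-0.002 -0.005 0.06 0 0 0 -1" --pt "-0.002 -0.005 0.072 0 0 0 -1"

```text
clock: 7.08
tool_pos: [0.568, -0.0793, 0.116]
orientation: [0.94, -0.34, -0.001, 0.0]
wrist_force: [-0.7, -1.4, 0.7]
finger_gap: -0.0
```

```bash
python3 look.py k wrist side; python3 - <<'E'
from h import *
go(P2W(-.177,0,.115),-39.9)
E
```

```text
wrist [[318.6, 227.8], [318.4, 248.4]] [ 0.5673 -0.0793  0.1147] [-0.75  0.42 -1.18]
side [[317.0, 219.9], [317.2, 206.6]] [ 0.5675 -0.0794  0.1157] [-0.23  0.06  0.25]
t 7.175 pos [ 0.5675 -0.0794  0.1157] F [-0.2272  0.0587  0.2524] gap 2.787856309578775e-05
shift [0.0034 0.004  0.0007] turn [0.0012 0.0021 0.0016]
```

View pics/k_wrist.png

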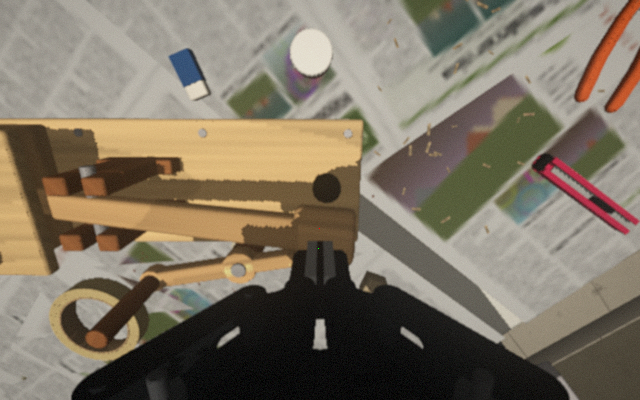

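View pics/k_side.png

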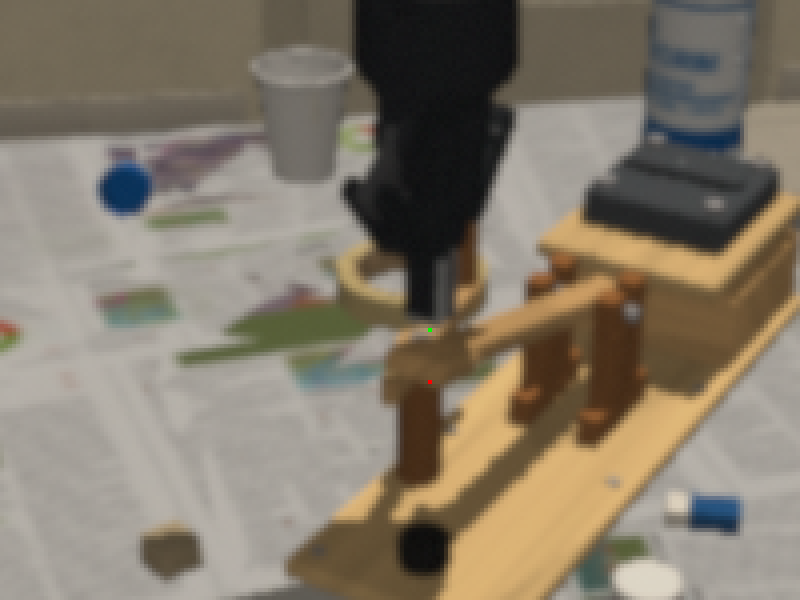

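```bash
python3 - <<'E'
from h import *
im=r.get_image("wrist");S=r.get_image("side")
# pad top corners at rest: along-slope half 19
for sx in(-.018,.018):
  for y in(-.018,.018):
    X=P2W(-.174+sx,y,.137-sx*np.tan(np.radians(14.5)));print(sx,y,proj(im,X).round(1),proj(S,X).round(1))
a=im["pixels"][170:290,240:400];cv2.imwrite("pics/l.png",cv2.resize(a,None,fx=5,fy=5,interpolation=cv2.INTER_CUBIC))
a=S["pixels"][180:240,280:360];cv2.imwrite("pics/l2.png",cv2.resize(a,None,fx=9,fy=9,interpolation=cv2.INTER_CUBIC))
s=r.sense();print(s["tool_pos"])
E
```

```text
-0.018 -0.018 [[350.9 211.9]] [[321.9 215.4]]
-0.018 0.018 [[348.8 267.2]] [[305.7 210.5]]
0.018 -0.018 [[289.5 206.4]] [[330.8 211.7]]
0.018 0.018 [[291.2 259.4]] [[315.1 207.1]]
[ 0.56862224 -0.07947965  0.11754674]
```

View pics/l.png

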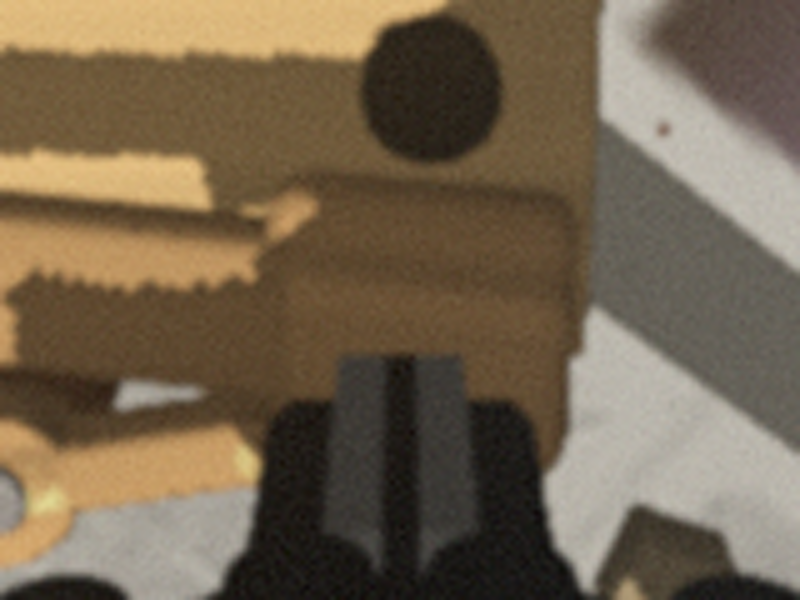

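View pics/l2.png

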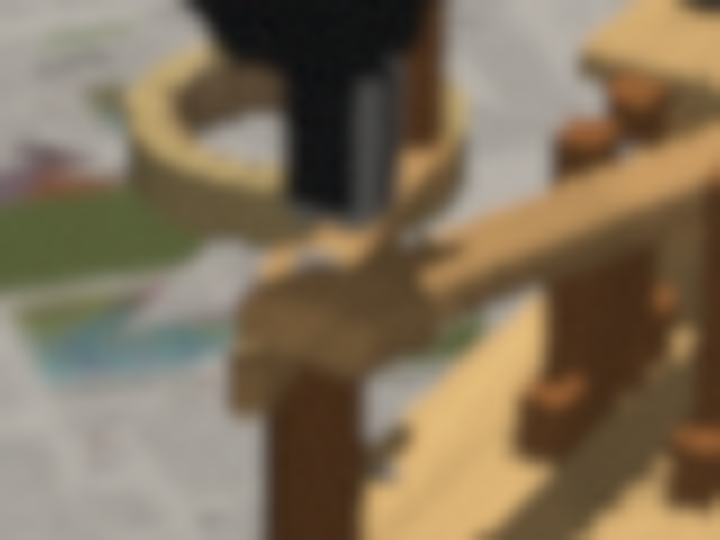

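```bash
python3 - <<'E'
import cv2,numpy as np
a=cv2.imread("pics/side0.png")[190:240,290:360]; b=cv2.imread("pics/j_wrist.png")[160:250,260:370]
cv2.imwrite("pics/m.png",cv2.resize(a,None,fx=10,fy=10,interpolation=cv2.INTER_CUBIC));cv2.imwrite("pics/m2.png",cv2.resize(b,None,fx=6,fy=6,interpolation=cv2.INTER_CUBIC))
from h import *
S=r.get_image("side")
for sx in(-.0184,.0184):
  for y in(-.018,.018):
    X=P2W(-.174+sx,y,.137-sx*np.tan(np.radians(14.5)));print(sx,y,((proj(S,X)-[290,190])*10).round())
E
```

```text
-0.0184 -0.018 [[318. 254.]]
-0.0184 0.018 [[156. 205.]]
0.0184 -0.018 [[409. 217.]]
0.0184 0.018 [[252. 171.]]
```

View pics/m.png

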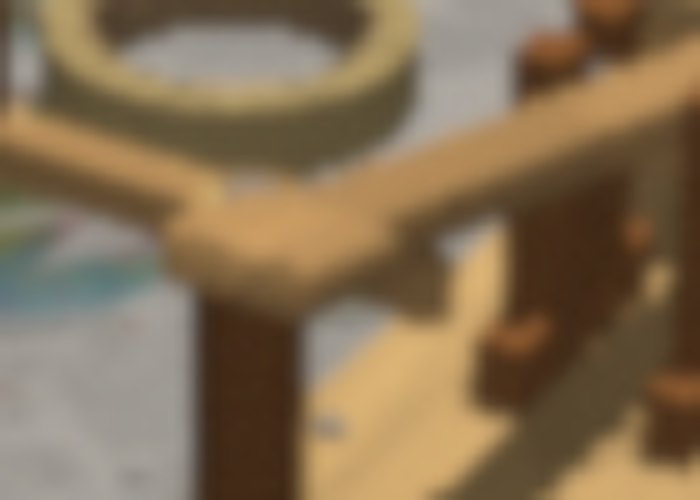

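View pics/m2.png

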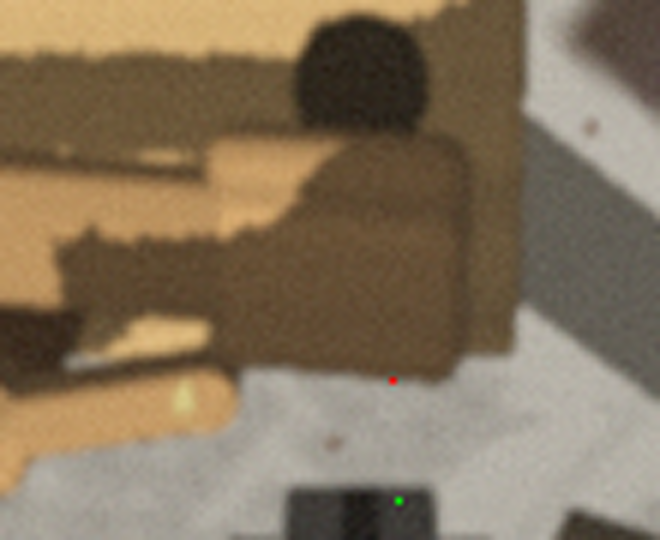

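```bash
python3 - <<'E'
from h import *
np.set_printoptions(precision=4,suppress=True)
im=r.get_image("wrist");s=r.sense()
def W2P(X): d=X[:2]-PO; return np.array([np.cos(A)*d[0]+np.sin(A)*d[1],-np.sin(A)*d[0]+np.cos(A)*d[1]])
print("tcp press",W2P(s["tool_pos"]),s["tool_pos"])
for n,px,z in [("front mid",(325,223),.134),("bumper",(326,188),.03),("front R",(353,225),.139),("front L",(298,222),.13),("corner board R screw",(348,134),.012)]: print(n,W2P(onz(im,px,z)))
E
```

```text
tcp press [-0.1722  0.0021] [ 0.569  -0.0795  0.1181]
front mid [-0.1767 -0.0081]
bumper [-0.1795 -0.0013]
front R [-0.1934 -0.0089]
front L [-0.1598 -0.007 ]
corner board R screw [-0.2009 -0.0508]
```

Request:
send_rows --pt "0.002 0.003 0.005 0 0 0 -1" --pt "0.002 0.004 0.012 0 0 0 -1" --pt "0.002 0.005 0.02 0 0 0 -1" --pt "0.002 0.005 0.03 0 0 0 -1" --pt "0.002 0.006 0.04 0 0 0 -1"

```text
clock: 8.0
tool_pos: [0.5662, -0.0863, 0.0772]
orientation: [0.94, -0.341, 0.0, 0.0]
wrist_force: [-0.5, -1.3, 6.5]
finger_gap: 0.0003
```

```bash
python3 look.py n wrist side; python3 - <<'E'
from h import *
go(P2W(-.178,0,.021),-39.9)
E
```

```text
wrist [[318.5, 227.7], [318.3, 248.2]] [ 0.5656 -0.0863  0.0758] [ 1.45 -1.5   4.32]
side [[316.4, 238.5], [316.7, 225.7]] [ 0.5659 -0.0862  0.0765] [-1.34 -2.34  4.97]
t 8.1 pos [ 0.5659 -0.0862  0.0765] F [-1.3448 -2.3384  4.9687] gap -0.00035466344130280383
shift [ 0.0003 -0.0013  0.0555] turn [ 0.0006 -0.      0.0004]
```

View pics/n_wrist.png

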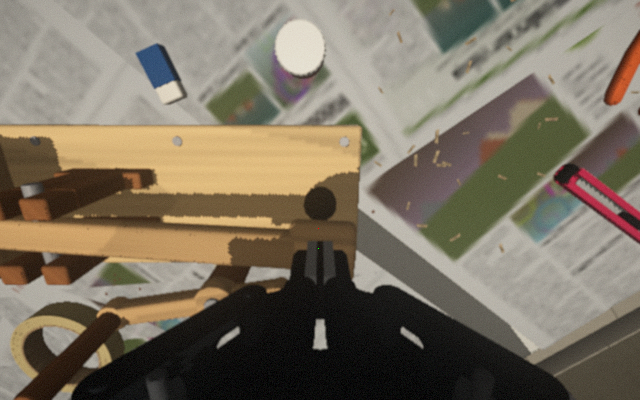

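View pics/n_side.png

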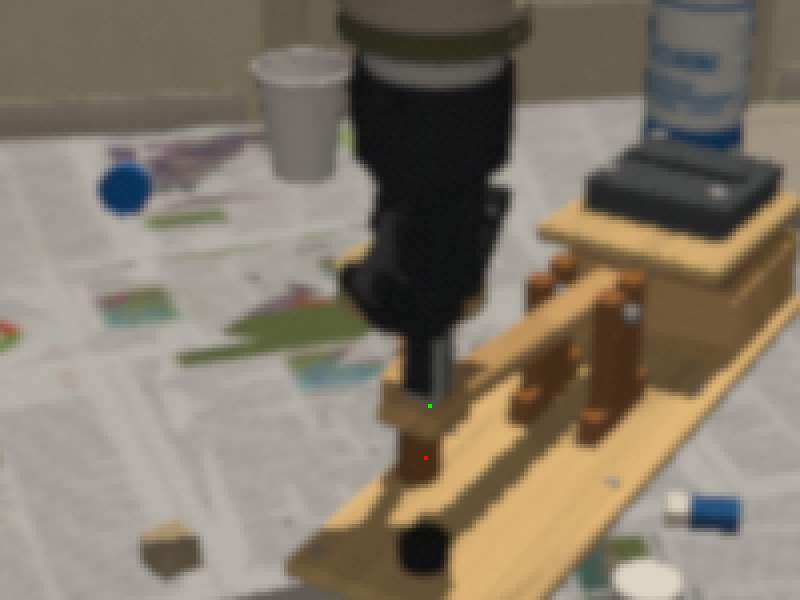

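Request:
send_rows --pt "0 -0.001 0.01 0 0 0 -1" --pt "0 -0.001 0.02 0 0 0 -1" --pt "0 -0.001 0.03 0 0 0 -1" --pt "0 -0.001 0.04 0 0 0 -1" --pt "0 -0.001 0.045 0 0 0 -1"

```text
clock: 8.72
tool_pos: [0.567, -0.0853, 0.0325]
orientation: [0.94, -0.341, 0.0, 0.0]
wrist_force: [-1.3, -1.9, 6.9]
finger_gap: 0.0001
```

```bash
python3 look.py o side wrist
```

```text
side [[316.5, 256.5], [316.7, 244.2]] [ 0.5669 -0.0851  0.032 ] [-0.35 -2.26  4.28]
wrist [[317.9, 228.1], [317.6, 248.9]] [ 0.5669 -0.0852  0.0323] [-1.15 -3.38  4.53]
```

View pics/o_side.png

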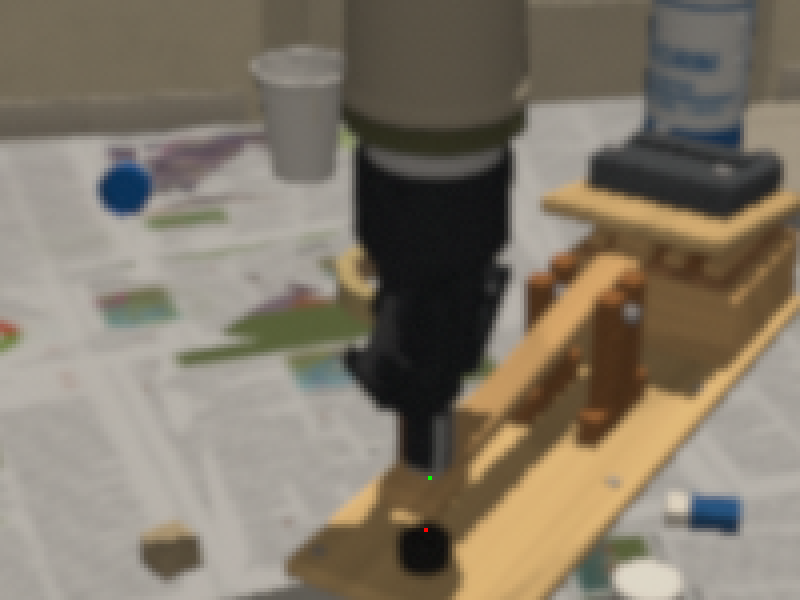

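View pics/o_wrist.png

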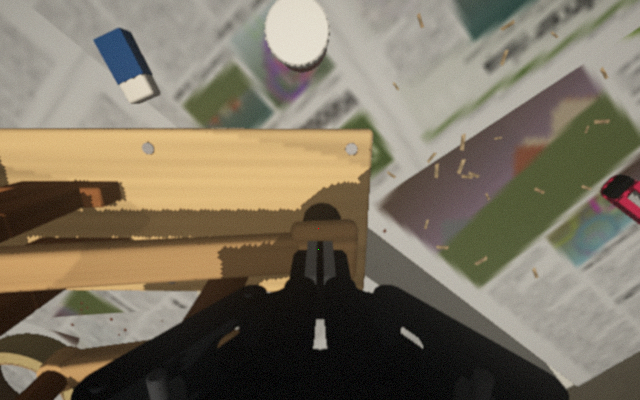

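Plate is rising (its free edge lifted to row ~205 in the crop), and the pad is about 12 mm above the bumper. Continuing in small steps until the force rises.

Request:
send_rows --pt "0 0 0.004 0 0 0 -1" --pt "0 0 0.008 0 0 0 -1" --pt "0 0 0.01 0 0 0 -1" --pt "0 0 0.01 0 0 0 -1"

```text
clock: 9.32
tool_pos: [0.5677, -0.0844, 0.0231]
orientation: [0.94, -0.341, 0.001, -0.0]
wrist_force: [-1.0, -0.9, 5.4]
finger_gap: 0.0
```

```bash
python3 look.py p side
```

```text
side [[316.7, 259.9], [317.0, 247.7]] [ 0.5676 -0.0845  0.0231] [-0.89 -1.64  5.71]
```

View pics/p_side.png

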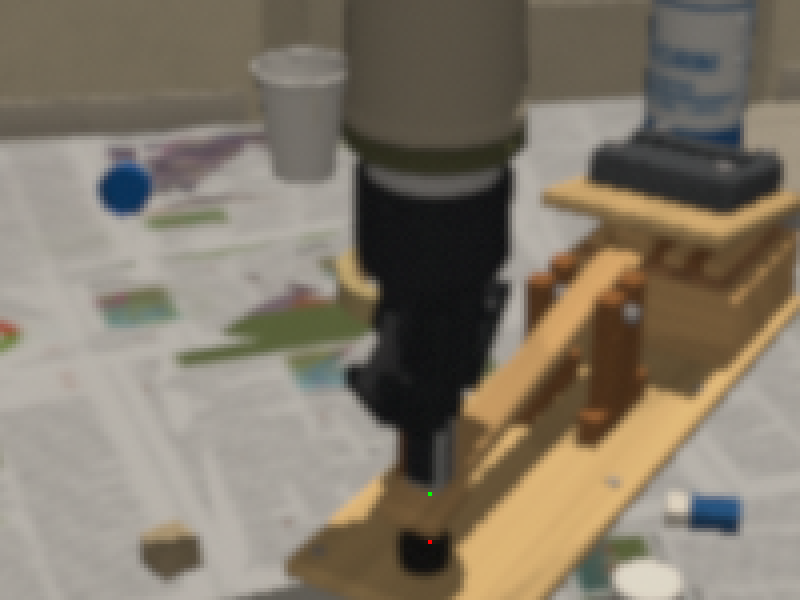

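Request:
send_rows --pt "0 0 0.002 0 0 0 -1" --pt "0 0 0.003 0 0 0 -1" --pt "0 0 0.003 0 0 0 -1"

```text
clock: 9.75
tool_pos: [0.5679, -0.0842, 0.0203]
orientation: [0.94, -0.34, 0.001, -0.001]
wrist_force: [0.4, -0.3, 6.2]
finger_gap: -0.0001
```

```bash
python3 -c "
from h import *
for i in range(3): r.get_image('side');s=r.sense();print(s['tool_pos'],s['wrist_force'])"
```

```text
[ 0.56797279 -0.08416114  0.02032488] [0.70704588 0.21778803 6.21414417]
[ 0.56797769 -0.0841931   0.02034079] [ 0.77767783 -0.61754728  6.04730137]
[ 0.56797475 -0.08415729  0.02035147] [-0.22901121 -0.87645462  6.05915731]
```

Request:
send_rows --pt "0 0 0.002 0 0 0 -1" --pt "0 0 0.003 0 0 0 -1" --pt "0 0 0.003 0 0 0 -1"

```text
clock: 10.28
tool_pos: [0.5683, -0.0839, 0.0174]
orientation: [0.94, -0.34, 0.001, -0.001]
wrist_force: [1.3, 1.0, 5.7]
finger_gap: -0.0001
```

```bash
python3 -c "
from h import *
for i in range(2): r.get_image('side');s=r.sense();print(s['tool_pos'],s['wrist_force'])"
```

```text
[ 0.56827116 -0.08386839  0.01745576] [1.92979219 0.00640656 6.3182881 ]
[ 0.56827089 -0.08390304  0.01746234] [1.93426462 0.85059946 5.52272661]
```

Request:
send_rows --pt "0 0 0.001 0 0 0 -1" --pt "0 0 0.002 0 0 0 -1" --pt "0 0 0.003 0 0 0 -1" --pt "0 0 0.003 0 0 0 -1"

```text
clock: 10.88
tool_pos: [0.5686, -0.0835, 0.0146]
orientation: [0.94, -0.34, 0.002, -0.001]
wrist_force: [2.5, 0.4, 5.8]
finger_gap: 0.0001
```

```bash
python3 look.py q side wrist
```

```text
side [[317.0, 262.9], [317.3, 250.9]] [ 0.5686 -0.0835  0.0146] [1.62 0.46 6.09]
wrist [[317.9, 227.9], [317.5, 248.6]] [ 0.5686 -0.0835  0.0146] [2.   0.86 6.02]
```

View pics/q_side.png

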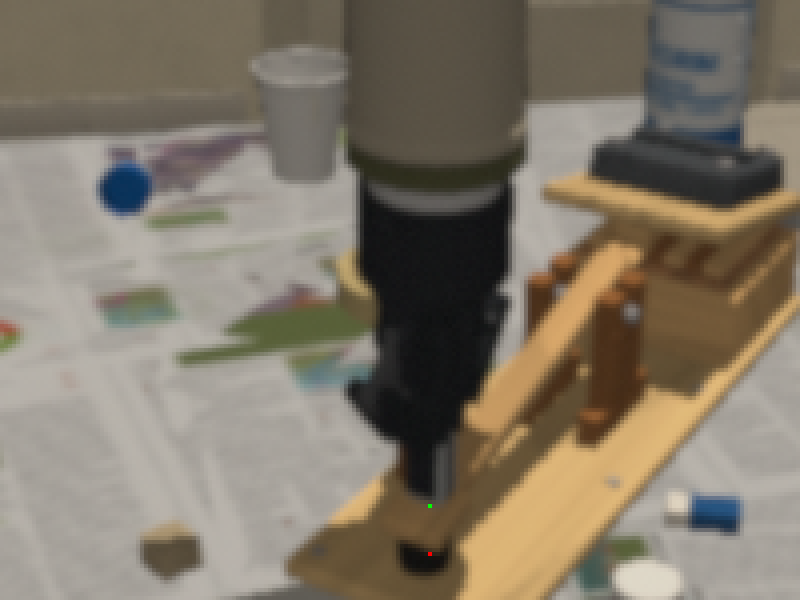

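View pics/q_wrist.png

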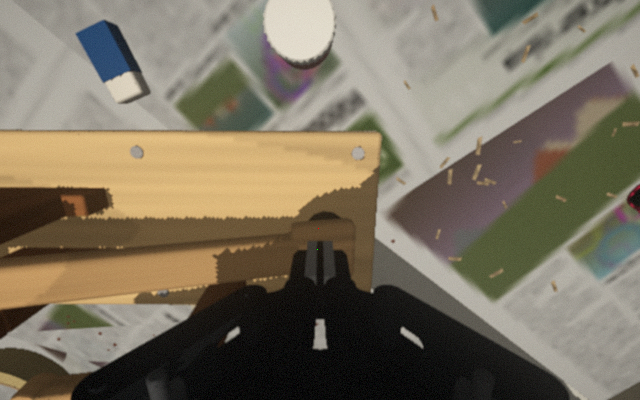

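Request:
send_rows --pt "0 0 0.001 0 0 0 -1" --pt "0 0 0.002 0 0 0 -1" --pt "0 0 0.003 0 0 0 -1" --pt "0 0 0.003 0 0 0 -1"

```text
clock: 11.48
tool_pos: [0.5691, -0.0833, 0.0127]
orientation: [0.94, -0.34, 0.002, -0.001]
wrist_force: [-0.6, 1.7, 14.5]
finger_gap: 0.0004
```

Request:
send_rows --pt "0 0 0.001 0 0 0 -1" --pt "0 0 0.002 0 0 0 -1" --pt "0 0 0.002 0 0 0 -1"

```text
clock: 11.85
tool_pos: [0.5693, -0.0832, 0.0122]
orientation: [0.94, -0.34, 0.002, -0.001]
wrist_force: [-7.6, 3.0, 27.9]
finger_gap: 0.0002
```

```bash
python3 look.py s side
```

```text
side [[317.3, 263.8], [317.6, 251.7]] [ 0.5693 -0.0832  0.0122] [-7.68  3.2  27.3 ]
```

View pics/s_side.png

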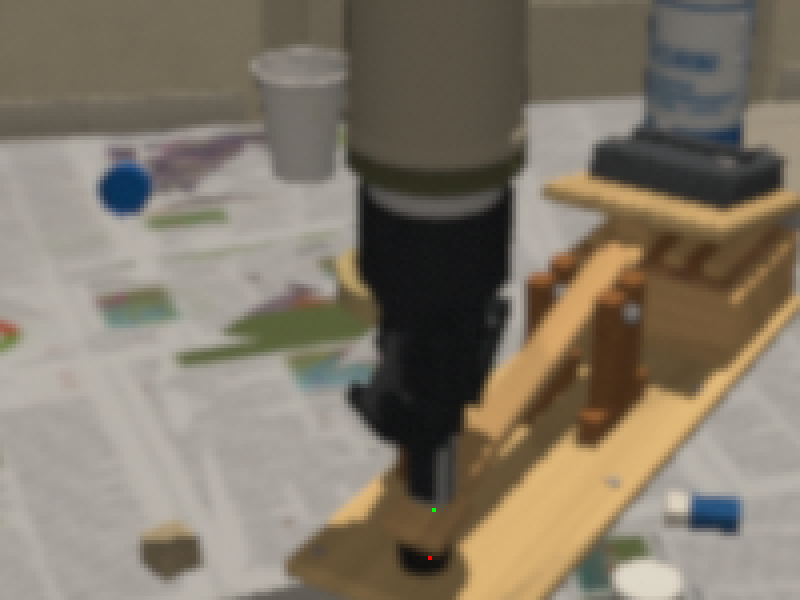

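Request:
send_rows --pt "0 0 -0.001 0 0 0 -1" --pt "0 0 -0.001 0 0 0 -1" --pt "0 0 -0.001 0 0 0 -1"

```text
clock: 12.28
tool_pos: [0.5692, -0.0833, 0.0125]
orientation: [0.94, -0.34, 0.002, -0.001]
wrist_force: [-3.5, 2.6, 21.9]
finger_gap: 0.0002
```

```bash
python3 look.py v side wrist; python3 - <<'E'
from h import *
S=r.get_image("side")
for z,x in((.075,.052),(.113,.057)): print(z,((proj(S,P2W(x,-.060,z))-[210,125])*4).round(),((proj(S,P2W(x,.060,z))-[210,125])*4).round())
E
```

```text
side [[317.3, 263.7], [317.5, 251.7]] [ 0.5692 -0.0832  0.0124] [-4.34  2.39 20.13]
wrist [[317.9, 227.9], [317.4, 248.5]] [ 0.5692 -0.0832  0.0124] [-3.78  2.64 22.04]
0.075 [[713. 303.]] [[532. 255.]]
0.113 [[722. 242.]] [[538. 195.]]
```

View pics/v_side.png

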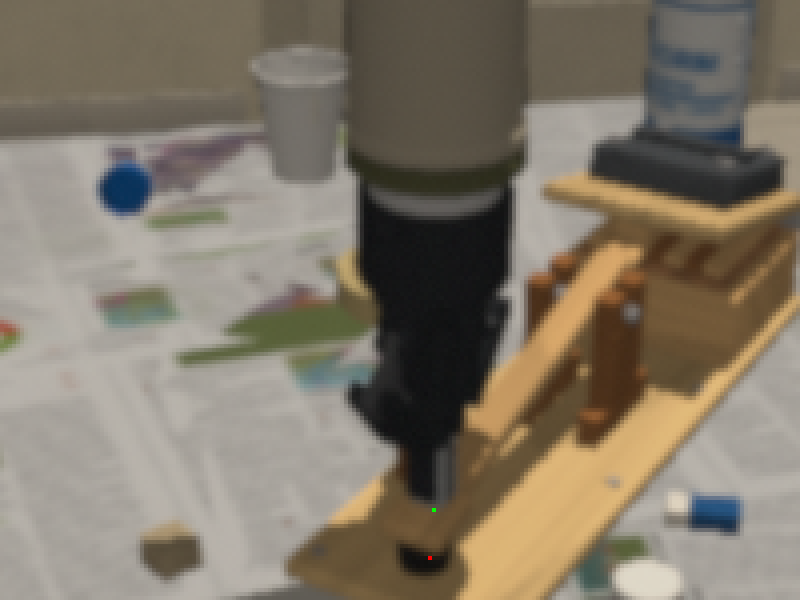

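View pics/v_wrist.png

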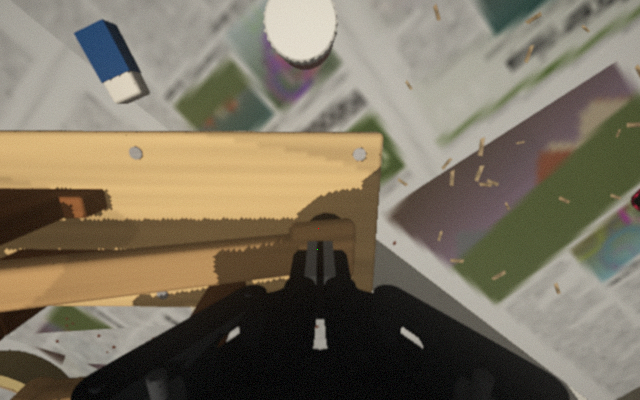

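The plate's near lower corner is at about (722,237) in the crop. The prediction for 113 mm is (722,242), so the plate is fully raised. The force is steady at about 21 N on the bumper, so I'm handing in.

```bash
python3 -c "
from h import *
s=r.sense();print(s['clock'],s['tool_pos'],s['wrist_force']);print(r.sign_off())"
```

```text
12.425 [ 0.56920913 -0.08326187  0.0124354 ] [-3.93947734  1.9419531  20.9642126 ]
the job is handed in; nothing more can be done
None
```

The press is open: the turn-button is swung aside to its end stop and the pad is held down on its bumper with the plate raised. I handed it in at 12.4 s.

- **Turn-button:** I pushed the peg round with the closed fingertips until the wrist force rose to about 18–20 N at the stop. After backing off, the wrist image put the button at about 1.42 rad, against 1.4 for fully aside.
- **Lever and plate:** The force held at about 6 N on the way down, then rose sharply, reaching 28 N, so I took the pad to be on the bumper. I eased off 1 mm and left it steady at about 21 N downward. The plate's lower edge was within about 2 pixels of where it should be at 113 mm. The lever's pin still sat in its stand.
- **Loose things:** In the last pictures I saw the offcut, pot, eraser and tape in place. The tape was mostly hidden behind the gripper.

**Disagreements:**
- **Fingertip height:** In the images the fingertips end about 29 mm above the reported tool point. I worked from the images and the contact forces instead, and the contact fits them: the pad stopped with the tool point reading 12 mm, not about 48 mm.
- **Pad at rest:** The side view put the pad about 4 mm lower at rest than the nominal 137 mm. It made no difference to the press.

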